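Stand the casting rings on their crucible bases

TASK

Set each of the four bare-steel casting rings upright into the coloured rubber crucible base of its own size (smallest ring in the smallest base, and so on up to the largest), flat on the floor inside the rim. Put them down gently, without dropping them, and leave the orange mixing cup and the plaster model where they are.

Things in the scene. Friction and masses are not known exactly. Their poses are not given: they have to be found in the camera images.
- ring_small: The smallest casting ring: a plain bare-steel tube standing upright on the bench, open at both ends, outside diameter 26 mm, wall 2.5 mm, height 40 mm; loose. Origin: centre of its lower end, z up along its axis.
- ring_medium: The second smallest casting ring: a plain bare-steel tube standing upright on the bench, open at both ends, outside diameter 39 mm, wall 2.5 mm, height 46 mm; loose. Origin: centre of its lower end, z up along its axis.
- ring_large: The second largest casting ring: a plain bare-steel tube standing upright on the bench, open at both ends, outside diameter 52 mm, wall 2.5 mm, height 52 mm; loose. Origin: centre of its lower end, z up along its axis.
- ring_giant: The largest casting ring: a plain bare-steel tube standing upright on the bench, open at both ends, outside diameter 65 mm, wall 2.5 mm, height 58 mm; loose. Origin: centre of its lower end, z up along its axis.
- base_small: The smallest crucible base, for the 26 mm ring: a round red rubber dish fixed to the bench, 46 mm across. Flat floor 6 mm above the bench; rim top 9 mm above the bench, 38 mm inside diameter; in the middle a cone (6 mm wide, 5 mm high above the floor) that goes up inside the ring. Origin: centre of its underside, at bench level, z up.
- base_medium: The second smallest crucible base, for the 39 mm ring: a round yellow rubber dish fixed to the bench, 59 mm across. Flat floor 6 mm above the bench; rim top 9 mm above the bench, 51 mm inside diameter; in the middle a cone (19 mm wide, 8 mm high above the floor) that goes up inside the ring. Origin: centre of its underside, at bench level, z up.
- base_large: The second largest crucible base, for the 52 mm ring: a round green rubber dish fixed to the bench, 72 mm across. Flat floor 6 mm above the bench; rim top 9 mm above the bench, 64 mm inside diameter; in the middle a cone (32 mm wide, 10 mm high above the floor) that goes up inside the ring. Origin: centre of its underside, at bench level, z up.
- base_giant: The largest crucible base, for the 65 mm ring: a round blue rubber dish fixed to the bench, 85 mm across. Flat floor 6 mm above the bench; rim top 9 mm above the bench, 77 mm inside diameter; in the middle a cone (45 mm wide, 13 mm high above the floor) that goes up inside the ring. Origin: centre of its underside, at bench level, z up.
- mixing_cup: A orange plastic mixing cup, closed at the bottom, 50 mm across the rim, 50 mm high, standing loose on the bench. A bystander. Origin: centre of its underside, z up.
- plaster_model: A cream plaster dental model: D-shaped slab about 66 x 64 mm with a horseshoe of teeth on it, 25 mm high in all, lying loose on the bench. A bystander. Origin: on its underside near the middle of the slab, z up.

How it is judged:
At the end, for the whole second after the job is handed in: Each steel ring stands in the base of its own size: axis within 9 mm of the base's centre, lower end on the base's floor (3 to 8 mm above the base's underside), upright within 0.05 rad, released and at rest; the mixing cup and the plaster model are upright and within 15 mm of where they began (horizontal distance between ring_small and base_small below 0.009 m and z of ring_small in the frame of base_small between 0.003 and 0.008 m and angle between each of ring_small, ring_medium, ring_large, ring_giant's own z axis and vertical below 0.05 rad and linear speed of each of ring_small, ring_medium, ring_large, ring_giant below 0.01 m/s and horizontal distance between ring_medium and base_medium below 0.009 m and z of ring_medium in the frame of base_medium between 0.003 and 0.008 m and horizontal distance between ring_large and base_large below 0.009 m and z of ring_large in the frame of base_large between 0.003 and 0.008 m and horizontal distance between ring_giant and base_giant below 0.009 m and z of ring_giant in the frame of base_giant between 0.003 and 0.008 m and distance of each of mixing_cup, plaster_model from where it was at the start of the episode below 0.015 m and angle between each of mixing_cup, plaster_model's own z axis and vertical below 0.1 rad); the robot touches nothing.
It fails at once if a ring is dropped into its base (it arrives faster than 0.6 m/s) ((horizontal distance between ring_small and base_small below 0.03 m and z of ring_small in the frame of base_small below 0.025 m and linear speed of ring_small above 0.6 m/s) or (horizontal distance between ring_medium and base_medium below 0.03 m and z of ring_medium in the frame of base_medium below 0.025 m and linear speed of ring_medium above 0.6 m/s) or (horizontal distance between ring_large and base_large below 0.03 m and z of ring_large in the frame of base_large below 0.025 m and linear speed of ring_large above 0.6 m/s) or (horizontal distance between ring_giant and base_giant below 0.03 m and z of ring_giant in the frame of base_giant below 0.025 m and linear speed of ring_giant above 0.6 m/s)).
It fails at once if the mixing cup or the plaster model is shifted by more than 30 mm or tipped over (distance of any of mixing_cup, plaster_model from where it was at the start of the episode above 0.03 m or angle between any of mixing_cup, plaster_model's own z axis and vertical above 0.5 rad).
It also fails if it takes over 106 s, if anything falls off the work surface, if the arm or the gripper's body presses on something with over 40 N, if the wrist force passes 120 N, or if a joint passes its speed limit or range.

ROBOT

A 6-joint arm with a two-finger parallel gripper is mounted at the origin on the work surface. World frame = base frame: x ahead of the robot, y to its left, z up, the work surface at z = 0. Lengths are in m, angles in rad, forces in N, time in s.
With the tool pointing down it reaches from about 0.325 to 0.85 m from the base axis. Payload 15.5 kg.
Tool frame: the origin (TCP) lies midway between the tips of the shut fingers; the grasp point (between the pads) lies 19 mm behind it; z points along the fingers, y is the line along which they close (so a half turn about z gives the same grasp; the last joint's range is limited). The gripper opens to 91 mm and grips with 3 to 60 N. Pads are 32 mm wide; open, the fingers measure 118 mm over their backs; the gripper's body (76 mm by 178 mm) begins 60 mm behind the grasp point.
Start: joints at [1.131, 0.494, 1.345, -0, 1.302, -0.096], TCP at [0.211, 0.588, 0.214] pointing down, gripper open.
Joint ranges: [-2.91, 2.91], [-0.82, 2.16], [0.22, 2.67], [-1.22, 4.37], [0.12, 2.79], [-3.08, 3.08]. Speed limits (rad/s): [1.89, 1.89, 2.57, 3.01, 3.01, 3.01].

INTERFACE

Orientations are given as a rotation vector (axis times angle).
In Python, from workcell import robot, cams gives the robot as it stands.
- The arm moves only by the shell command python3 -m creep 'ROWS' [FORCE]. ROWS is a JSON object whose one key "targets" holds a list of rows, each a list of 5 numbers: the opening, from -1 (shut) to 1 (fully open), then the shift along the tool's x, y, z in m, then the turn about the tool's z in units of 6 degrees (1.0 is 6 degrees). In form: {"targets": [[jaw, dx, dy, dz, twist], ...]}. A call has 1 to 10 rows; each row is the pose to reach, as a shift and turn from the pose commanded when the call began, along the tool's axes at that moment; what a row does not reach only later rows make up. A row lasts 1/8 s, in which the tool goes at most 62.5 mm and 10.7 degrees, less where a joint would pass 70% of its speed; a pose out of reach is approached as far as the arm can. A call with a gripper value outside its range is refused whole. The fingers move at their own pace and stop on an object; FORCE is the grip in N (left out, the last holds). Time passes only in rows, so rows that repeat a pose let the fingers close. It gives the time, the measured TCP pose, the force, the opening and the grip force at its end, in the units of the state.
- robot.state(): the state, without advancing time (a new reading comes with each control period).
- cams.snapshot(name): name is "scene" or "side" or "wrist"; returns a dict with "img" (480x640x3 uint8, red, green, blue), "depth" (480x640 float32, m along the optical axis (not along the pixel's ray), 0 where there is no reading), "camera_matrix" (3x3 intrinsics, pixels), "R" (3x3) and "t" (3): a world point X has camera coordinates R X + t. Camera axes: x right, y down, z forward; pixel columns grow to the right and rows downward; lengths in m; the calibration is good to about 2 mm. A picture is of the moment at which its call begins.
- robot.job_done(): hands the job in; it is judged then, once.
The state is a dict: "t": time; "joint_positions": joint angles; "qd": joint speeds; "joint_efforts": joint torques, N m; "eef_pos": TCP position; "ee_rot": TCP orientation; "force": force on the tool from outside, world axes, zero at the start; "wrist_torque": the same for the moment, N m; "grip_width": finger opening in m; "finger_force": force on a finger pad.
Only numpy, scipy, OpenCV 4.12 (cv2) and the standard library are available. Lean on these libraries where they do the work, as an engineer would, in place of code of your own. Each camera call takes 0.05 s, during which the arm holds its last target. There are 200 camera calls.

## Working session

There is one attempt and no reset: what is moved stays moved. The work goes in short steps, Python scripts to look and compute and a shell command to move; the robot and the scene stay as the last step left them, time stands still between calls to the robot, and variables do not carry over. Pictures are saved under pics/ and viewed, at most 14 in all, crops included, and the job is handed in when it is done.

```bash
mkdir -p pics; ls; python3 - <<'E'
from workcell import robot,cams
import cv2,numpy as np
s=robot.state();print(s)
for n in ["scene","side"]:
    d=cams.snapshot(n);cv2.imwrite(f"pics/{n}0.png",d["img"][:,:,::-1]);np.savez(f"/tmp/{n}0.npz",**d);print(n,d["camera_matrix"],d["R"],d["t"])
E
```

```text
pics
{'t': 0.0, 'joint_positions': array([ 1.13049185e+00,  4.94155711e-01,  1.34609655e+00, -2.14804021e-05,
        1.30248210e+00, -9.54717339e-02]), 'qd': array([ 0.00085254,  0.00139851, -0.00209073, -0.00114725, -0.00250815,
        0.00141549]), 'joint_efforts': array([ 2.26158547e-03, -8.78831220e+01, -3.81863344e+01,  7.09771249e-02,
        5.30118565e-02,  9.76302226e-05]), 'eef_pos': array([0.21110997, 0.58788979, 0.21336706]), 'ee_rot': array([-5.38924963e-01, -3.09473553e+00,  1.73788287e-03]), 'force': array([0.22881805, 0.48107441, 0.57357208]), 'wrist_torque': array([-0.0173261 , -0.01972745, -0.00285615]), 'finger_force': 0.0, 'grip_width': 0.0912200106509646}
scene [[437.0862043    0.         318.61485346]
 [  0.         437.0862043  239.06680299]
 [  0.           0.           1.        ]] [[-0.89994632  0.43548624 -0.02117432]
 [ 0.32179755  0.63066847 -0.70618951]
 [-0.29418184 -0.64234649 -0.70770617]] [ 0.48650766 -0.15515913  0.96627474]
side [[536.45001039   0.         324.77690277]
 [  0.         536.45001039 240.08060898]
 [  0.           0.           1.        ]] [[-0.99935282 -0.03288151 -0.01458616]
 [-0.00684723  0.57196536 -0.82024919]
 [ 0.0353138  -0.81961847 -0.57182034]] [0.52455377 0.05547437 0.89393818]
```

View pics/scene0.png

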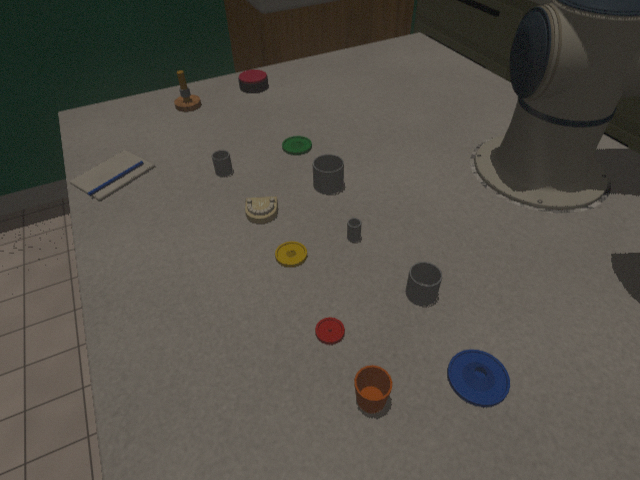

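View pics/side0.png

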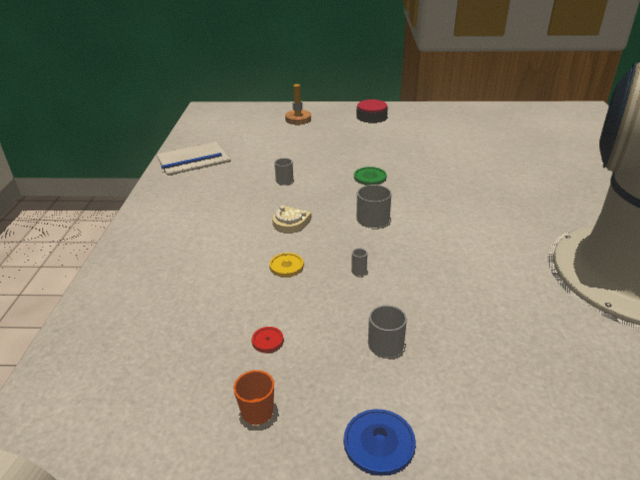

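Scene: small ring (354,230), medium (222,163), two big ones (328,175) and (424,284). Bases: red (330,330), yellow (291,254), green (297,145), blue (478,378). Cup (373,388), model (262,208). The side view matches.

```bash
cat > h.py <<'E'
import numpy as np,cv2
def cloud(d):
    K=d["camera_matrix"];z=d["depth"];v,u=np.mgrid[:480,:640]
    C=np.stack([(u-K[0,2])*z/K[0,0],(v-K[1,2])*z/K[1,1],z],-1)
    return (C-d["t"])@d["R"]
def ray(d,uv,h):
    uv=np.atleast_2d(uv).astype(float);K=d["camera_matrix"]
    r=np.c_[uv,np.ones(len(uv))]@np.linalg.inv(K).T@d["R"];c=-d["R"].T@d["t"]
    return (c+r*((h-c[2])/r[:,2:]))[:,:2]
HS={"red":[((0,150,60),(5,255,255)),((172,150,60),(180,255,255))],"yellow":[((20,150,60),(32,255,255))],"green":[((45,120,30),(75,255,255))],"blue":[((105,150,50),(125,255,255))]}
def bases(d):
    hsv=cv2.cvtColor(d["img"],cv2.COLOR_RGB2HSV);P=cloud(d);o={}
    W=(P[...,0]>.15)&(P[...,0]<.85)&(abs(P[...,1])<.85)&(P[...,2]<.03)&(d["depth"]>0)
    for n,rs in HS.items():
        m=sum(cv2.inRange(hsv,a,b) for a,b in rs)*W.astype(np.uint8)
        cs=cv2.findContours(m,cv2.RETR_EXTERNAL,cv2.CHAIN_APPROX_NONE)[0]
        if not cs: continue
        c=max(cs,key=cv2.contourArea)
        q=ray(d,c[:,0]+0.0,.007);(x,y),r=cv2.minEnclosingCircle(q.astype(np.float32));e=cv2.fitEllipse((q*1e4).astype(np.float32))
        o[n]=(np.round([*(np.array(e[0])/1e4)],4),np.round(np.array(e[1])/1e4,4))
    return o
def rings(d,zlo=.015):
    P=cloud(d);m=((P[...,2]>zlo)&(P[...,2]<.09)&(P[...,0]>.15)&(P[...,0]<.85)&(abs(P[...,1])<.85)&(d["depth"]>0)).astype(np.uint8)
    n,L,st,ce=cv2.connectedComponentsWithStats(m)
    for i in range(1,n):
        if st[i,4]<60: continue
        p=P[L==i];top=np.percentile(p[:,2],97);t=p[p[:,2]>top-.006]
        (x,y),r=cv2.minEnclosingCircle(t[:,:2].astype(np.float32))
        cs=cv2.findContours((L==i).astype(np.uint8),cv2.RETR_EXTERNAL,cv2.CHAIN_APPROX_NONE)[0][0]
        print(ce[i].round(),"n",st[i,4],"top",top.round(4),"c",round(x,4),round(y,4),"r",round(r,4), "zmax",p[:,2].max().round(4))
E
python3 - <<'E'
from h import *
for n in ["scene","side"]:
    d=dict(np.load(f"/tmp/{n}0.npz"));print(n)
    for k,v in bases(d).items():print(k,*v)
    rings(d)
    P=cloud(d);print(P[240:245,200:203,2])
E
```

```text
scene
red [0.6029 0.168 ] [0.0429 0.0435]
yellow [ 0.5925 -0.0086] [0.0565 0.0579]
green [ 0.4391 -0.328 ] [0.0539 0.0631]
blue [0.4497 0.3324] [0.0752 0.077 ]
[252.  79.] n 438 top 0.0333 c 0.4243 -0.6775 r 0.0432 zmax 0.0349
[183.  88.] n 219 top 0.0882 c 0.624 -0.6555 r 0.0082 zmax 0.0896
[221. 160.] n 333 top 0.0444 c 0.6251 -0.3145 r 0.0216 zmax 0.0459
[328. 171.] n 925 top 0.0564 c 0.4388 -0.1637 r 0.0341 zmax 0.0583
[260. 208.] n 252 top 0.0241 c 0.5983 -0.1461 r 0.03 zmax 0.0256
[354. 227.] n 225 top 0.0392 c 0.4683 0.0016 r 0.0146 zmax 0.0404
[424. 281.] n 971 top 0.051 c 0.4335 0.1684 r 0.0271 zmax 0.0527
[372. 386.] n 984 top 0.0497 c 0.601 0.2898 r 0.0253 zmax 0.0514
[479. 374.] n 77 top 0.018 c 0.4508 0.3304 r 0.0126 zmax 0.0188
[[-0.00318323 -0.00213819 -0.00193797]
 [-0.00101516 -0.00220994 -0.00179408]
 [-0.001613   -0.00190278 -0.00199071]
 [-0.00136301 -0.00153452 -0.00144844]
 [-0.00252832 -0.00192545 -0.00054433]]
side
red [0.6024 0.1685] [0.0437 0.0488]
yellow [ 0.5911 -0.0089] [0.057  0.0642]
green [ 0.4359 -0.3332] [0.0609 0.0654]
blue [0.4495 0.3301] [0.0821 0
[... 223 characters left out ...]
3 top 0.0589 c 0.4372 -0.1619 r 0.034 zmax 0.0605
[289. 217.] n 548 top 0.0261 c 0.5975 -0.1469 r 0.0307 zmax 0.0272
[359. 259.] n 296 top 0.0413 c 0.4683 0.0027 r 0.0144 zmax 0.0418
[387. 327.] n 1406 top 0.0527 c 0.4327 0.1705 r 0.0272 zmax 0.0553
[254. 394.] n 1493 top 0.0512 c 0.6014 0.2908 r 0.0255 zmax 0.0524
[379. 437.] n 202 top 0.0199 c 0.4501 0.3326 r 0.0144 zmax 0.0204
[ 47. 476.] n 68 top 0.0898 c 0.7781 0.434 r 0.0037 zmax 0.09
[[ 4.40117006e-04  1.10236311e-03  1.38671145e-03]
 [ 2.17981585e-03  1.27801960e-03  2.07141280e-03]
 [ 1.30719964e-03 -7.88346753e-04  1.91364470e-03]
 [ 3.39950303e-04  2.86900168e-03  1.65402977e-03]
 [ 5.95040047e-04  6.64501107e-04 -7.33375610e-05]]
```

```bash
cat > go.py <<'E'
import sys
from workcell import robot
import numpy as np
from scipy.spatial.transform import Rotation as Ro
s=robot.state();R=Ro.from_rotvec(s["ee_rot"]).as_matrix()
p=s["eef_pos"];th=np.arctan2(R[:,1]@[-1,0,0],R[:,0]@[-1,0,0])
print("t",round(s["t"],2),"tcp",p.round(4),"width",round(s["grip_width"],4),"ff",round(s["finger_force"],1),"F",s["force"].round(1),"twist",round(np.degrees(th)/6,2))
for a in sys.argv[1:]:
    q=np.array(eval(a));print("tool shift",(R.T@(q-p)).round(4))
E
python3 go.py '[.433,.1695,.15]'
```

```text
t 0.1 tcp [0.2111 0.5879 0.2134] width 0.091 ff 0.0 F [ 0.  -0.2 -0.4] twist -3.29
tool shift [-0.3503 -0.3187  0.0637]
```

```bash
python3 -m creep '{"targets": [[1,-0.35,-0.319,0.02,-3.29],[1,-0.35,-0.319,0.02,-3.29],[1,-0.35,-0.319,0.02,-3.29],[1,-0.35,-0.319,0.02,-3.29],[1,-0.35,-0.319,0.02,-3.29],[1,-0.35,-0.319,0.02,-3.29],[1,-0.35,-0.319,0.02,-3.29],[1,-0.35,-0.319,0.064,-3.29],[1,-0.35,-0.319,0.064,-3.29],[1,-0.35,-0.319,0.064,-3.29]]}' 20
python3 go.py '[.433,.1695,.012]'
python3 - <<'E'
from workcell import cams
from h import *
d=cams.snapshot("wrist");cv2.imwrite("pics/w1.png",d["img"][:,:,::-1])
rings(d)
E
```

```text
t: 1.35
eef_pos: [0.4327, 0.1699, 0.1501]
ee_rot: [-0.001, -3.141, -0.0]
force: [1.2, -0.6, 1.2]
grip_width: 0.0914
finger_force: 0.0
t 1.35 tcp [0.4327 0.1699 0.1501] width 0.0914 ff 0.0 F [ 1.2 -0.6  1.2] twist -0.01
tool shift [-0.0004 -0.0004  0.1381]
[313. 237.] n 1706 top 0.052 c 0.4312 0.1684 r 0.026 zmax 0.053
[483. 243.] n 242 top 0.0187 c 0.449 0.3298 r 0.0127 zmax 0.0198
[130. 268.] n 988 top 0.0397 c 0.4661 0.0016 r 0.0133 zmax 0.0408
[415. 377.] n 246 top 0.0437 c 0.5819 0.2732 r 0.0047 zmax 0.0466
```

View pics/w1.png

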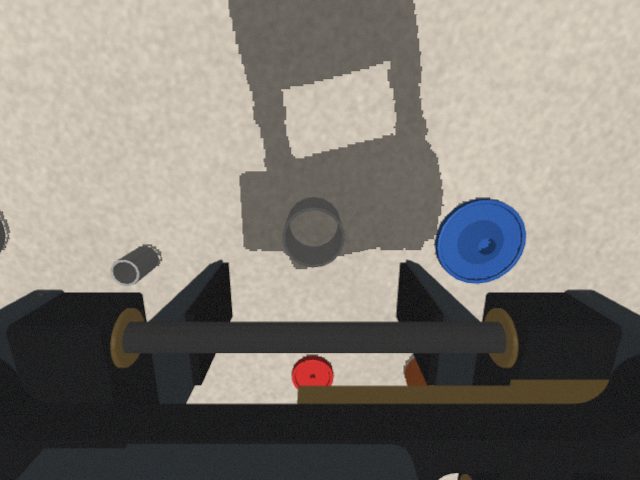

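Wrist view: the large ring is centred between the fingers at (313,235). Blue base (481,240), red (312,373). Positions agree, so I'm grasping.

```bash
python3 -m creep '{"targets": [[1,0,0,0.05,0],[1,0,0,0.1,0],[1,0,0,0.125,0],[1,0,0,0.138,0],[1,0,0,0.138,0],[-1,0,0,0.138,0],[-1,0,0,0.138,0],[-1,0,0,0.138,0],[-1,0,0,0.138,0],[-1,0,0,0.138,0]]}' 25
python3 -m creep '{"targets": [[-1,0,0,0,0],[-1,0,0,0,0],[-1,0,0,0,0],[-1,0,0,-0.02,0],[-1,0,0,-0.06,0],[-1,0,0,-0.1,0],[-1,0,0,-0.1,0]]}'
python3 go.py '[.438,-.331,.112]'
```

```text
t: 2.65
eef_pos: [0.4329, 0.1697, 0.0121]
ee_rot: [0.001, 3.141, 0.0]
force: [0.4, -1.0, 4.7]
grip_width: 0.0516
finger_force: 25.0
t: 3.52
eef_pos: [0.4342, 0.17, 0.1141]
ee_rot: [0.0, 3.137, 0.002]
force: [-0.5, 0.8, -2.6]
grip_width: 0.0522
finger_force: 25.0
t 3.52 tcp [0.4342 0.17   0.1141] width 0.0522 ff 25.0 F [-0.5  0.8 -2.6] twist -0.0
tool shift [-0.0039 -0.501   0.0016]
```

```bash
python3 -m creep '{"targets": [[-1,0,-0.03,0,0],[-1,0,-0.08,0,0],[-1,0,-0.14,0,0],[-1,0,-0.2,0,0],[-1,0,-0.26,0,0],[-1,0,-0.32,0,0],[-1,0,-0.38,0,0],[-1,-0.004,-0.44,0,0],[-1,-0.004,-0.48,0,0],[-1,-0.004,-0.501,0,0]]}'
python3 -m creep '{"targets": [[-1,0,0,0,0],[-1,0,0,0,0],[-1,0,0,0,0]]}'
python3 - <<'E'
from workcell import cams
from h import *
for n in ["wrist","scene","side"]:
    d=cams.snapshot(n);cv2.imwrite(f"pics/{n}2.png",d["img"][:,:,::-1]);print(n,bases(d).get("green"));rings(d,.07 if n!="wrist" else .015)
E
python3 go.py
```

```text
t: 4.78
eef_pos: [0.4361, -0.3329, 0.1107]
ee_rot: [-0.003, -3.141, -0.001]
force: [0.3, 0.2, -3.0]
grip_width: 0.0516
finger_force: 25.0
t: 5.15
eef_pos: [0.4367, -0.3299, 0.1118]
ee_rot: [0.002, -3.141, -0.001]
force: [-0.2, -0.9, -1.1]
grip_width: 0.0515
finger_force: 25.0
wrist (array([ 0.4271, -0.3321]), array([0.0516, 0.0723]))
[539. 249.] n 7168 top 0.0577 c 0.437 -0.1651 r 0.0334 zmax 0.0591
[534. 385.] n 63 top 0.0164 c 0.5775 -0.1257 r 0.0104 zmax 0.0168
scene (array([ 0.4693, -0.3328]), array([0.0066, 0.019 ]))
side (array([ 0.4661, -0.3377]), array([0.0074, 0.025 ]))
[ 47. 476.] n 72 top 0.0897 c 0.7768 0.4358 r 0.0047 zmax 0.09
t 5.3 tcp [ 0.4369 -0.3306  0.112 ] width 0.0516 ff 25.0 F [ 0.7 -0.2 -1.1] twist 0.01
```

View pics/wrist2.png

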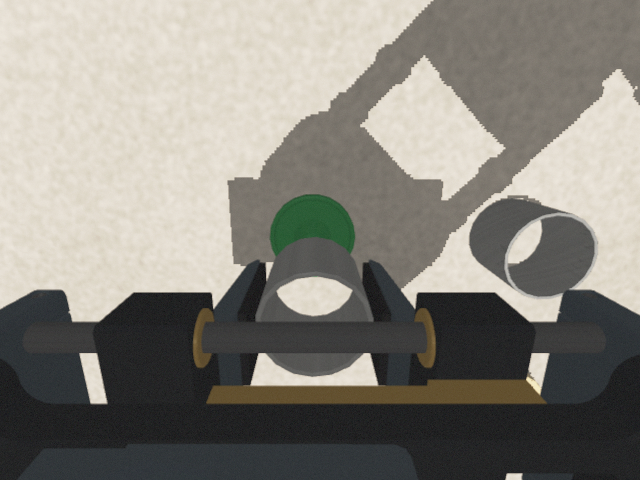

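Wrist view: green base (312,230), its far edge visible behind the held ring (315,305). It's aligned, so I'm lowering.

```bash
python3 -m creep '{"targets": [[-1,0,0,0.03,0],[-1,0,0,0.055,0],[-1,0,0,0.07,0],[-1,0,0,0.08,0],[-1,0,0,0.087,0],[-1,0,0,0.091,0],[-1,0,0,0.0935,0],[-1,0,0,0.0935,0],[-1,0,0,0.0935,0]]}'
python3 go.py
```

```text
t: 6.42
eef_pos: [0.4368, -0.3314, 0.0187]
ee_rot: [0.0, 3.141, -0.0]
force: [-0.5, 0.1, -1.5]
grip_width: 0.0515
finger_force: 25.0
t 6.42 tcp [ 0.4368 -0.3314  0.0187] width 0.0515 ff 25.0 F [-0.5  0.1 -1.5] twist -0.0
```

```bash
python3 -m creep '{"targets": [[-1,0,0,0.0005,0],[0.3,0,0,0.0005,0],[0.6,0,0,0.0005,0],[1,0,0,0.0005,0],[1,0,0,0.0005,0],[1,0,0,-0.03,0],[1,0,0,-0.08,0],[1,0,0,-0.13,0],[1,0,0,-0.131,0]]}'
python3 go.py '[.438,-.1635,.15]' '[.438,-.1635,.012]'
python3 - <<'E'
from workcell import cams
from h import *
for n in ["scene","side","wrist"]:
    d=cams.snapshot(n);print(n);rings(d)
E
```

```text
t: 7.55
eef_pos: [0.4382, -0.3327, 0.153]
ee_rot: [0.0, 3.137, -0.007]
force: [-0.6, 0.5, -0.8]
grip_width: 0.091
finger_force: 0.0
t 7.55 tcp [ 0.4382 -0.3327  0.153 ] width 0.091 ff 0.0 F [-0.6  0.5 -0.8] twist -0.0
tool shift [0.0002 0.1692 0.0022]
tool shift [0.0009 0.1698 0.1402]
scene
[252.  79.] n 438 top 0.0332 c 0.4258 -0.6789 r 0.0436 zmax 0.0354
[184.  88.] n 218 top 0.0872 c 0.6243 -0.6542 r 0.0084 zmax 0.0893
[296. 133.] n 544 top 0.0561 c 0.4382 -0.3303 r 0.0289 zmax 0.058
[221. 160.] n 336 top 0.0447 c 0.6264 -0.3146 r 0.0206 zmax 0.0461
[328. 171.] n 917 top 0.0561 c 0.4392 -0.1646 r 0.0347 zmax 0.0585
[260. 208.] n 247 top 0.024 c 0.5984 -0.1478 r 0.0305 zmax 0.0247
[354. 227.] n 225 top 0.0389 c 0.4695 0.0021 r 0.0138 zmax 0.0396
[372. 386.] n 983 top 0.0495 c 0.6014 0.2895 r 0.0252 zmax 0.0508
[479. 376.] n 70 top 0.0189 c 0.4516 0.331 r 0.0119 zmax 0.0197
side
[297. 107.] n 341 top 0.0861 c 0.6207 -0.6545 r 0.0104 zmax 0.0896
[360. 109.] n 107 top 0.0362 c 0.4451 -0.6749 r 0.0349 zmax 0.0364
[370. 163.] n 634 top 0.0588 c 0.438 -0.3293 r 0.0289 zmax 0.0612
[283. 169.] n 351 top 0.047 c 0.6244 -0.3151 r 0.0218 zmax 0.0482
[373. 203.] n 1129 top 0.0589 c 0.4381 -0.1627 r 0.0348 zmax 0.0601
[289. 217.] n 550 top 0.0261 c 0.5978 -0.146 r 0.031 zmax 0.0277
[359. 259.] n 294 top 0.041 c 0.469 0.0031 r 0.0146 zmax 0.0423
[254. 394.] n 1486 top 0.0512 c 0.6005 0.2903 r 0.0257 zmax 0.0529
[379. 437.] n 192 top 0.0198 c 0.4505 0.3317 r 0.0141 zmax 0.0207
[ 47. 477.] n 67 top 0.0894 c 0.7772 0.4351 r 0.0042 zmax 0.0897
wrist
[512. 235.] n 4985 top 0.0577 c 0.4367 -0.1654 r 0.033 zmax 0.0594
[313. 238.] n 1982 top 0.0579 c 0.4352 -0.3321 r 0.0262 zmax 0.059
[328. 383.] n 75 top 0.0212 c 0.6074 -0.317 r 0.0118 zmax 0.0221
```

Large ring is seated (top at 58 mm). Giant ring next.

```bash
python3 -m creep '{"targets": [[1,-0.001,0.05,0,0],[1,-0.001,0.1,0,0],[1,-0.001,0.15,0,0],[1,-0.001,0.1675,0,0],[1,-0.001,0.1675,0,0]]}'
python3 go.py
python3 -m creep '{"targets": [[1,0,0,0.05,0],[1,0,0,0.1,0],[1,0,0,0.125,0],[1,0,0,0.138,0],[1,0,0,0.138,0],[-1,0,0,0.138,0],[-1,0,0,0.138,0],[-1,0,0,0.138,0],[-1,0,0,0.138,0],[-1,0,0,0.138,0]]}' 25
python3 -m creep '{"targets": [[-1,0,0,0,0],[-1,0,0,-0.02,0],[-1,0,0,-0.06,0],[-1,0,0,-0.1,0],[-1,0,0,-0.1,0],[-1,0,0,-0.1,0]]}'
python3 go.py '[.45,.3315,.112]'
```

```text
t: 8.32
eef_pos: [0.4375, -0.1631, 0.1487]
ee_rot: [0.002, -3.14, -0.001]
force: [-0.2, -0.9, 0.3]
grip_width: 0.0913
finger_force: 0.0
t 8.32 tcp [ 0.4375 -0.1631  0.1487] width 0.0913 ff 0.0 F [-0.2 -0.9  0.3] twist 0.01
t: 9.57
eef_pos: [0.4381, -0.164, 0.012]
ee_rot: [0.0, 3.141, -0.001]
force: [-0.6, -0.4, 9.7]
grip_width: 0.0646
finger_force: 25.0
t: 10.32
eef_pos: [0.4375, -0.1636, 0.1111]
ee_rot: [-0.0, -3.141, -0.0]
force: [0.3, 0.1, -2.6]
grip_width: 0.0649
finger_force: 25.0
t 10.32 tcp [ 0.4375 -0.1636  0.1111] width 0.0649 ff 25.0 F [ 0.3  0.1 -2.6] twist -0.0
tool shift [-0.0125  0.4951 -0.0009]
```

```bash
python3 -m creep '{"targets": [[-1,0,0.03,0,0],[-1,0,0.08,0,0],[-1,0,0.14,0,0],[-1,0,0.2,0,0],[-1,0,0.26,0,0],[-1,0,0.32,0,0],[-1,-0.006,0.38,0,0],[-1,-0.0125,0.44,0,0],[-1,-0.0125,0.475,0,0],[-1,-0.0125,0.495,0,0]]}'
python3 -m creep '{"targets": [[-1,0,0,0,0],[-1,0,0,0,0],[-1,0,0,0.03,0],[-1,0,0,0.05,0],[-1,0,0,0.05,0],[-1,0,0,0.05,0]]}'
python3 go.py
python3 - <<'E'
from workcell import cams
from h import *
for n in ["wrist","side"]:
    d=cams.snapshot(n);cv2.imwrite(f"pics/{n}3.png",d["img"][:,:,::-1]);print(n,bases(d).get("blue"))
E
```

```text
t: 11.58
eef_pos: [0.4494, 0.3324, 0.1099]
ee_rot: [0.002, -3.14, 0.002]
force: [-0.6, 0.4, -2.3]
grip_width: 0.065
finger_force: 25.0
t: 12.32
eef_pos: [0.4508, 0.3307, 0.0621]
ee_rot: [0.002, 3.141, 0.0]
force: [0.6, 0.9, -2.6]
grip_width: 0.0649
finger_force: 25.0
t 12.32 tcp [0.4508 0.3307 0.0621] width 0.0649 ff 25.0 F [ 0.6  0.9 -2.6] twist -0.01
wrist (array([0.4538, 0.3302]), array([0.0796, 0.0884]))
side (array([0.4359, 0.3469]), array([0.0384, 0.0553]))
```

View pics/side3.png

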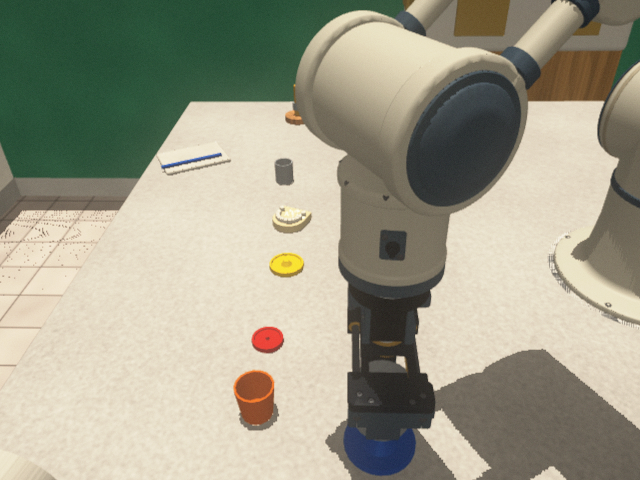

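Side view: the giant ring is held directly above the blue base (380,440). Lowering and releasing, then up and over to the small ring.

```bash
python3 -m creep '{"targets": [[-1,0,0,0.015,0],[-1,0,0,0.027,0],[-1,0,0,0.035,0],[-1,0,0,0.04,0],[-1,0,0,0.0433,0],[-1,0,0,0.0433,0],[-1,0,0,0.0433,0]]}'
python3 go.py
python3 -m creep '{"targets": [[-1,0,0,0.0005,0],[0.55,0,0,0.0005,0],[0.7,0,0,0.0005,0],[1,0,0,0.0005,0],[1,0,0,0.0005,0],[1,0,0,-0.03,0],[1,0,0,-0.08,0],[1,0,0,-0.13,0],[1,0,0,-0.131,0],[1,0,0,-0.131,0]]}'
python3 go.py '[.4685,.002,.15]' '[.6258,-.3145,.15]'
python3 - <<'E'
from workcell import cams
from h import *
for n in ["scene","side"]:
    d=cams.snapshot(n);print(n);rings(d)
E
```

```text
t: 13.3
eef_pos: [0.4505, 0.3313, 0.0182]
ee_rot: [0.0, 3.141, 0.0]
force: [0.5, -0.3, -2.2]
grip_width: 0.0653
finger_force: 25.0
t 13.3 tcp [0.4505 0.3313 0.0182] width 0.0653 ff 25.0 F [ 0.5 -0.3 -2.2] twist -0.0
t: 14.55
eef_pos: [0.4502, 0.331, 0.1489]
ee_rot: [-0.0, -3.141, 0.0]
force: [-0.0, 0.0, 0.4]
grip_width: 0.0914
finger_force: 0.0
t 14.55 tcp [0.4502 0.331  0.1489] width 0.0914 ff 0.0 F [-0.   0.   0.4] twist -0.0
tool shift [-0.0184 -0.329  -0.0011]
tool shift [-0.1758 -0.6455 -0.0011]
scene
[253.  79.] n 444 top 0.0334 c 0.4243 -0.6778 r 0.0438 zmax 0.0351
[184.  88.] n 221 top 0.0877 c 0.6228 -0.6556 r 0.0094 zmax 0.0896
[296. 133.] n 536 top 0.0562 c 0.4387 -0.3311 r 0.0273 zmax 0.0579
[221. 160.] n 336 top 0.0444 c 0.6251 -0.3146 r 0.0212 zmax 0.0471
[260. 208.] n 254 top 0.024 c 0.5979 -0.147 r 0.0302 zmax 0.0243
[354. 227.] n 228 top 0.039 c 0.4685 0.0019 r 0.0136 zmax 0.0403
[485. 365.] n 2175 top 0.063 c 0.4501 0.3305 r 0.0336 zmax 0.065
[372. 386.] n 983 top 0.0496 c 0.6011 0.2898 r 0.0253 zmax 0.0509
side
[297. 107.] n 337 top 0.0857 c 0.6213 -0.6548 r 0.0092 zmax 0.0895
[283. 169.] n 354 top 0.0472 c 0.6231 -0.3141 r 0.0222 zmax 0.0484
[289. 217.] n 551 top 0.0262 c 0.5978 -0.1451 r 0.0311 zmax 0.0272
[254. 394.] n 1484 top 0.0512 c 0.6012 0.2903 r 0.0258 zmax 0.0524
[380. 426.] n 2878 top 0.0647 c 0.4502 0.3323 r 0.0332 zmax 0.0668
[ 47. 477.] n 74 top 0.09 c 0.7791 0.4347 r 0.0048 zmax 0.09
```

Giant ring is seated too. Now the small ring.

```bash
python3 -m creep '{"targets": [[1,-0.0185,-0.06,0,0],[1,-0.0185,-0.12,0,0],[1,-0.0185,-0.18,0,0],[1,-0.0185,-0.24,0,0],[1,-0.0185,-0.3,0,0],[1,-0.0185,-0.329,0,0],[1,-0.0185,-0.329,0,0],[1,-0.0185,-0.329,0,0]]}'
python3 go.py '[.4687,.0024,.012]'
python3 -m creep '{"targets": [[1,0,0,0.05,0],[1,0,0,0.1,0],[1,0,0,0.125,0],[1,0,0,0.1375,0],[1,0,0,0.1375,0],[-1,0,0,0.1375,0],[-1,0,0,0.1375,0],[-1,0,0,0.1375,0],[-1,0,0,0.1375,0],[-1,0,0,0.1375,0]]}' 20
python3 -m creep '{"targets": [[-1,0,0,0,0],[-1,0,0,0,0],[-1,0,0,-0.02,0],[-1,0,0,-0.06,0],[-1,0,0,-0.1,0],[-1,0,0,-0.1,0],[-1,0,0,-0.1,0]]}'
python3 go.py '[.6027,.1683,.112]'
```

```text
t: 15.65
eef_pos: [0.4683, 0.0026, 0.1484]
ee_rot: [-0.001, -3.14, -0.001]
force: [0.3, 0.2, 0.5]
grip_width: 0.0912
finger_force: 0.0
t 15.65 tcp [0.4683 0.0026 0.1484] width 0.0912 ff 0.0 F [0.3 0.2 0.5] twist -0.01
tool shift [-0.0006 -0.0002  0.1364]
t: 16.9
eef_pos: [0.4688, 0.0021, 0.0117]
ee_rot: [0.001, 3.141, -0.0]
force: [-0.7, -0.1, 0.2]
grip_width: 0.0443
finger_force: 0.0
t: 17.77
eef_pos: [0.4685, 0.0022, 0.1112]
ee_rot: [-0.0, -3.141, -0.0]
force: [0.5, -0.1, -0.3]
grip_width: 0.025
finger_force: 20.0
t 17.77 tcp [0.4685 0.0022 0.1112] width 0.025 ff 20.0 F [ 0.5 -0.1 -0.3] twist -0.0
tool shift [-0.1342  0.1661 -0.0008]
```

```bash
python3 -m creep '{"targets": [[-1,-0.02,0.025,0,0],[-1,-0.05,0.06,0,0],[-1,-0.085,0.105,0,0],[-1,-0.115,0.14,0,0],[-1,-0.134,0.166,0,0],[-1,-0.134,0.166,0,0],[-1,-0.134,0.166,0.03,0],[-1,-0.134,0.166,0.05,0],[-1,-0.134,0.166,0.05,0],[-1,-0.134,0.166,0.05,0]]}'
python3 go.py
python3 - <<'E'
from workcell import cams
from h import *
d=cams.snapshot("side");im=d["img"][260:380,200:340,::-1];cv2.imwrite("pics/side4.png",cv2.resize(im,None,fx=5,fy=5,interpolation=2))
print(bases(cams.snapshot("wrist")).get("red"))
E
```

```text
t: 19.02
eef_pos: [0.6027, 0.1677, 0.0619]
ee_rot: [-0.001, -3.141, 0.0]
force: [-0.0, 0.6, 0.4]
grip_width: 0.0252
finger_force: 20.0
t 19.02 tcp [0.6027 0.1677 0.0619] width 0.0252 ff 20.0 F [-0.   0.6  0.4] twist -0.01
(array([0.5979, 0.1674]), array([0.0394, 0.0432]))
```

View pics/side4.png

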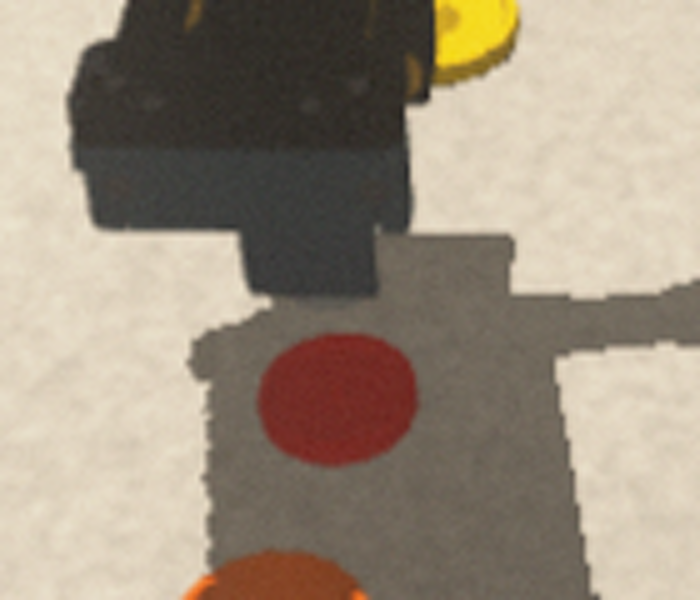

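Side crop: the finger (310,260) hides the ring above the red base (338,400). Checking the scene and wrist views for the ring's height in the grip.

```bash
python3 - <<'E'
from workcell import cams
from h import *
d=cams.snapshot("scene");a=cv2.resize(d["img"][260:360,270:390,::-1],(480,400),interpolation=2)
w=cams.snapshot("wrist")["img"][180:430,200:430,::-1];w=cv2.resize(w,(320,348))
o=np.zeros((400,800,3),np.uint8);o[:,:480]=a;o[:348,480:]=w;cv2.imwrite("pics/c4.png",o)
E
```

```text
(no output)
```

View pics/c4.png

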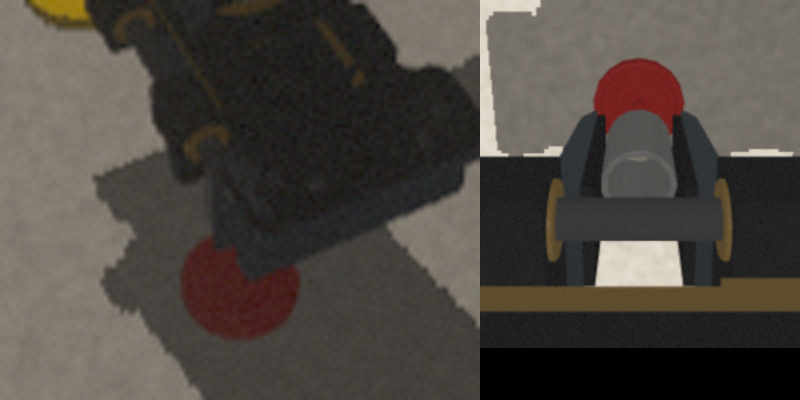

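The ring is upright between the fingers (wrist crop at (640,160)), with the red base behind it at (640,95). Lowering in small steps.

```bash
python3 -m creep '{"targets": [[-1,0,0,0.015,0],[-1,0,0,0.027,0],[-1,0,0,0.035,0],[-1,0,0,0.039,0],[-1,0,0,0.0415,0],[-1,0,0,0.0415,0],[-1,0,0,0.0415,0]]}'
python3 go.py
python3 -m creep '{"targets": [[-1,0,0,0.001,0],[-1,0,0,0.0018,0],[-1,0,0,0.0018,0]]}'
```

```text
t: 20.1
eef_pos: [0.603, 0.1682, 0.0204]
ee_rot: [0.0, 3.141, 0.0]
force: [-0.3, -0.1, -0.5]
grip_width: 0.0258
finger_force: 20.0
t 20.1 tcp [0.603  0.1682 0.0204] width 0.0258 ff 20.0 F [-0.3 -0.1 -0.5] twist -0.0
t: 20.48
eef_pos: [0.6028, 0.1681, 0.0183]
ee_rot: [-0.0, -3.141, 0.0]
force: [0.2, -0.3, -0.7]
grip_width: 0.0251
finger_force: 20.0
```

```bash
python3 -m creep '{"targets": [[-0.35,0,0,0.0003,0],[-0.2,0,0,0.0003,0],[0.3,0,0,0.0003,0],[0.6,0,0,0.0003,0],[0.6,0,0,0,0],[0.6,0,0,-0.03,0],[0.6,0,0,-0.08,0],[0.6,0,0,-0.13,0],[0.6,0,0,-0.132,0],[0.6,0,0,-0.132,0]]}'
python3 go.py '[.625,-.3145,.15]'
python3 - <<'E'
from workcell import cams
from h import *
for n in ["scene","side","wrist"]:
    d=cams.snapshot(n);print(n);rings(d)
E
```

```text
t: 21.72
eef_pos: [0.6026, 0.1681, 0.15]
ee_rot: [-0.0, -3.141, 0.0]
force: [-0.5, 0.2, 0.0]
grip_width: 0.0726
finger_force: 0.0
t 21.73 tcp [0.6026 0.1681 0.15  ] width 0.0726 ff 0.0 F [-0.5  0.2  0. ] twist -0.0
tool shift [-2.250e-02 -4.826e-01  1.000e-04]
scene
[252.  79.] n 447 top 0.0334 c 0.4243 -0.6792 r 0.0426 zmax 0.0341
[183.  88.] n 219 top 0.0877 c 0.6239 -0.6544 r 0.0084 zmax 0.09
[221. 160.] n 332 top 0.0444 c 0.6264 -0.3157 r 0.0209 zmax 0.0456
[260. 208.] n 275 top 0.0239 c 0.5978 -0.1471 r 0.0299 zmax 0.0248
[330. 321.] n 371 top 0.0453 c 0.6026 0.1687 r 0.0133 zmax 0.0462
[485. 365.] n 2173 top 0.0632 c 0.4495 0.3311 r 0.0334 zmax 0.0662
[372. 386.] n 986 top 0.0497 c 0.6015 0.2894 r 0.0251 zmax 0.0511
side
[297. 108.] n 340 top 0.0857 c 0.6207 -0.6549 r 0.009 zmax 0.0893
[371. 109.] n 489 top 0.0369 c 0.4183 -0.6784 r 0.0447 zmax 0.0379
[371. 163.] n 638 top 0.0587 c 0.4359 -0.3303 r 0.0289 zmax 0.0605
[292. 216.] n 441 top 0.0259 c 0.5969 -0.1468 r 0.0303 zmax 0.0274
[266. 327.] n 472 top 0.0471 c 0.6014 0.1696 r 0.0135 zmax 0.0478
[254. 394.] n 1493 top 0.0511 c 0.6017 0.291 r 0.0256 zmax 0.0525
[380. 423.] n 3167 top 0.0648 c 0.4497 0.3323 r 0.0338 zmax 0.0683
[ 47. 477.] n 74 top 0.0899 c 0.778 0.4348 r 0.0045 zmax 0.0899
wrist
[542.  40.] n 7061 top 0.0637 c 0.4488 0.3301 r 0.0333 zmax 0.0655
[459. 235.] n 2426 top 0.05 c 0.6001 0.2889 r 0.0253 zmax 0.0515
[314. 233.] n 673 top 0.0459 c 0.6006 0.1672 r 0.013 zmax 0.0469
[  3. 235.] n 129 top 0.0172 c 0.6103 -0.1204 r 0.016 zmax 0.0175
```

Small ring is seated (top at 46 mm). Now the medium ring.

```bash
python3 -m creep '{"targets": [[1,-0.0225,-0.06,0,0],[1,-0.0225,-0.12,0,0],[1,-0.0225,-0.18,0,0],[1,-0.0225,-0.24,0,0],[1,-0.0225,-0.3,0,0],[1,-0.0225,-0.36,0,0],[1,-0.0225,-0.42,0,0],[1,-0.0225,-0.4825,0,0],[1,-0.0225,-0.4825,0,0],[1,-0.0225,-0.4825,0,0]]}'
python3 - <<'E'
from workcell import cams
from h import *
rings(cams.snapshot("wrist"))
E
python3 go.py '[.6255,-.3145,.012]'
```

```text
t: 23.12
eef_pos: [0.6246, -0.314, 0.149]
ee_rot: [-0.001, -3.14, -0.002]
force: [-0.1, 0.7, -0.8]
grip_width: 0.0916
finger_force: 0.0
[291.  12.] n 1236 top 0.0578 c 0.4548 -0.3324 r 0.017 zmax 0.0587
[500. 198.] n 3329 top 0.0245 c 0.5959 -0.1497 r 0.0301 zmax 0.0261
[311. 234.] n 1070 top 0.046 c 0.6231 -0.3168 r 0.0195 zmax 0.0476
t 23.18 tcp [ 0.6249 -0.3133  0.1494] width 0.0913 ff 0.0 F [-0.6  0.1 -0.7] twist 0.0
tool shift [-0.0008 -0.0013  0.1374]
```

```bash
python3 -m creep '{"targets": [[1,0,-0.001,0.05,0],[1,0,-0.001,0.1,0],[1,0,-0.001,0.125,0],[1,0,-0.001,0.138,0],[1,0,-0.001,0.138,0],[-1,0,-0.001,0.138,0],[-1,0,-0.001,0.138,0],[-1,0,-0.001,0.138,0],[-1,0,-0.001,0.138,0],[-1,0,-0.001,0.138,0]]}' 22
python3 -m creep '{"targets": [[-1,0,0,0,0],[-1,0,0,0,0],[-1,0,0,0,0],[-1,0,0,0,0],[-1,0,0,-0.02,0],[-1,0,0,-0.06,0],[-1,0,0,-0.1,0],[-1,0,0,-0.1,0],[-1,0,0,-0.1,0]]}'
python3 go.py '[.592,-.0088,.112]'
```

```text
t: 24.42
eef_pos: [0.6252, -0.3154, 0.0124]
ee_rot: [0.001, 3.142, -0.0]
force: [-0.4, 0.3, 0.4]
grip_width: 0.0443
finger_force: 0.0
t: 25.55
eef_pos: [0.6251, -0.3152, 0.1127]
ee_rot: [0.0, 3.141, -0.0]
force: [-1.0, 0.0, -0.8]
grip_width: 0.0374
finger_force: 22.0
t 25.55 tcp [ 0.6251 -0.3152  0.1127] width 0.0374 ff 22.0 F [-1.   0.  -0.8] twist -0.0
tool shift [0.0331 0.3064 0.0007]
```

```bash
python3 -m creep '{"targets": [[-1,0,0.03,0,0],[-1,0.01,0.08,0,0],[-1,0.02,0.14,0,0],[-1,0.03,0.2,0,0],[-1,0.033,0.26,0,0],[-1,0.033,0.29,0,0],[-1,0.033,0.3065,0,0],[-1,0.033,0.3065,0.02,0],[-1,0.033,0.3065,0.04,0],[-1,0.033,0.3065,0.04,0]]}'
python3 -m creep '{"targets": [[-1,0,0,0,0],[-1,0,0,0,0]]}'
python3 - <<'E'
from workcell import cams
from h import *
d=cams.snapshot("wrist");cv2.imwrite("pics/w5.png",d["img"][:,:,::-1]);print(bases(d).get("yellow"))
E
python3 go.py '[.592,-.0088,.0205]'
```

```text
t: 26.8
eef_pos: [0.5912, -0.0094, 0.0708]
ee_rot: [-0.002, -3.138, -0.0]
force: [-0.5, 0.1, -0.0]
grip_width: 0.0373
finger_force: 22.0
t: 27.05
eef_pos: [0.5928, -0.0091, 0.0731]
ee_rot: [0.001, 3.14, -0.0]
force: [0.8, -0.1, -0.7]
grip_width: 0.0374
finger_force: 22.0
(array([ 0.5858, -0.0101]), array([0.0496, 0.0569]))
t 27.1 tcp [ 0.5927 -0.0091  0.073 ] width 0.0372 ff 22.0 F [ 0.2 -0.1 -0.3] twist -0.0
tool shift [0.0007 0.0003 0.0525]
```

View pics/w5.png

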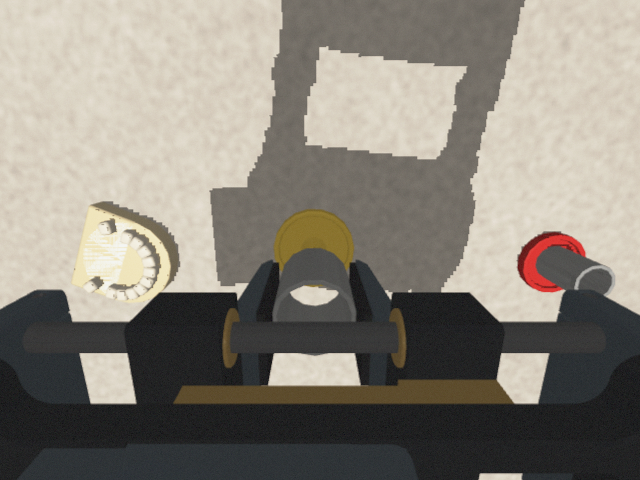

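Wrist view: the medium ring is upright at (314,300), in line with the yellow base (314,245). Red base with the small ring at (555,262). Lowering and releasing.

```bash
python3 -m creep '{"targets": [[-1,0,0,0.02,0],[-1,0,0,0.035,0],[-1,0,0,0.045,0],[-1,0,0,0.05,0],[-1,0,0,0.0525,0],[-1,0,0,0.0525,0]]}'
python3 -m creep '{"targets": [[-1,0,0,0.001,0],[-1,0,0,0.0018,0],[-1,0,0,0.0018,0]]}'
```

```text
t: 27.85
eef_pos: [0.5924, -0.0089, 0.02]
ee_rot: [0.0, 3.141, -0.0]
force: [0.1, 0.1, -0.7]
grip_width: 0.0373
finger_force: 22.0
t: 28.22
eef_pos: [0.5925, -0.0089, 0.0183]
ee_rot: [0.0, 3.141, -0.0]
force: [-0.7, -0.3, 3.4]
grip_width: 0.0375
finger_force: 22.0
```

Contact felt (3–4 N); releasing.

```bash
python3 -m creep '{"targets": [[-0.1,0,0,0,0],[0,0,0,0,0],[0.4,0,0,0,0],[0.7,0,0,0,0],[0.7,0,0,0,0],[0.7,0,0,-0.03,0],[0.7,0,0,-0.08,0],[0.7,0,0,-0.14,0],[0.7,0,0,-0.2,0],[0.7,0,0,-0.2,0]]}'
python3 -m creep '{"targets": [[0.7,0.06,0,0,0],[0.7,0.12,0,0,0],[0.7,0.18,0,0,0],[0.7,0.18,0,0,0],[0.7,0.18,0,0,0]]}'
python3 - <<'E'
from workcell import cams
from h import *
for n in ["scene","side"]:
    d=cams.snapshot(n);print(n);rings(d)
    cv2.imwrite(f"pics/{n}6.png",d["img"][:,:,::-1])
E
```

```text
t: 29.48
eef_pos: [0.5946, -0.0091, 0.2229]
ee_rot: [0.0, 3.133, -0.002]
force: [-0.3, -0.3, -0.1]
grip_width: 0.0773
finger_force: 0.0
t: 30.1
eef_pos: [0.4127, -0.0089, 0.218]
ee_rot: [0.001, 3.141, -0.0]
force: [-0.3, -0.7, 0.2]
grip_width: 0.0775
finger_force: 0.0
scene
[252.  79.] n 438 top 0.0334 c 0.425 -0.679 r 0.0427 zmax 0.0348
[184.  88.] n 217 top 0.087 c 0.6236 -0.6543 r 0.0091 zmax 0.0895
[296. 133.] n 541 top 0.0562 c 0.4382 -0.3318 r 0.0282 zmax 0.0574
[260. 208.] n 255 top 0.0238 c 0.5981 -0.1462 r 0.0296 zmax 0.0256
[290. 243.] n 559 top 0.0508 c 0.5923 -0.0087 r 0.0205 zmax 0.0527
[330. 321.] n 368 top 0.0456 c 0.6021 0.1685 r 0.0134 zmax 0.0466
[485. 365.] n 2172 top 0.0631 c 0.4503 0.3307 r 0.0337 zmax 0.0658
[373. 386.] n 975 top 0.0496 c 0.6009 0.2899 r 0.0252 zmax 0.0512
side
[297. 108.] n 336 top 0.0846 c 0.6212 -0.6543 r 0.0089 zmax 0.0893
[367. 109.] n 342 top 0.0365 c 0.4246 -0.678 r 0.0431 zmax 0.037
[371. 163.] n 639 top 0.0584 c 0.4361 -0.3299 r 0.0289 zmax 0.0605
[289. 217.] n 549 top 0.0258 c 0.5981 -0.146 r 0.0312 zmax 0.0266
[285. 251.] n 652 top 0.0528 c 0.5917 -0.0076 r 0.0206 zmax 0.0542
[266. 327.] n 470 top 0.0472 c 0.6022 0.1694 r 0.0141 zmax 0.0497
[254. 393.] n 1488 top 0.0511 c 0.6008 0.2904 r 0.0257 zmax 0.0527
[380. 423.] n 3173 top 0.0648 c 0.4497 0.3319 r 0.0337 zmax 0.0667
[ 47. 477.] n 70 top 0.0895 c 0.7773 0.4352 r 0.0044 zmax 0.0899
```

View pics/side6.png

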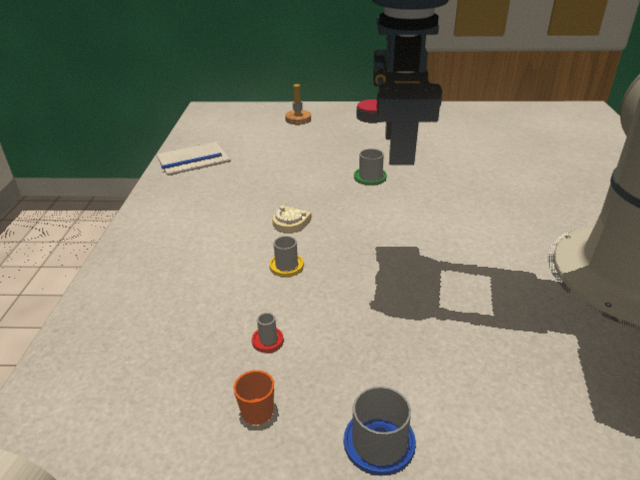

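All four rings stand in their own bases: green (371,168), yellow (286,256), red (267,332) and blue (380,430). The top heights match seated rings, and the cup and model haven't moved.

```bash
python3 -c "
from workcell import robot
print(robot.job_done())"
```

```text
the job is handed in; nothing more can be done
None
```

All four rings were set into the bases of their own size and the job was handed in at about 30 s; the last camera measurements showed every ring seated on its base's floor, with the cup and the plaster model where they started, though the hand-in call returned no verdict.

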